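# Set the glass grinder's speed by clicks and start it

### The job

Pushing the pointer of the black selector knob on the blue glass grinder sideways with a fingertip, turn it clockwise click by click until it rests in setting four (the large orange mark), without going on to the last setting. Only then press the green start button fully down with a fingertip and let it spring back. Do not grip or force the knob, and leave everything else on the bench and on the grinder where it is.

Things in the scene. Friction and masses are not known exactly. Their poses are not given: they have to be found in the camera images.
- grinder: Blue bench glass grinder, fixed, 300 x 300 mm, 100 mm high; origin at the centre of its underside (on the table), x from its front (robot side) to its back, y to its left, z up. Flat top: grey control panel in front (knob left, start button right), grid worktop behind with a brass grinding bit, 24 mm wide, 36 mm high, at (85, 0) mm, and a clear guard 60 mm high at x = 146 mm
- dial_centre (a point): point on the knob's vertical axis on the panel's face, 100 mm above the table, at (-70, 55) mm in the grinder's frame. The knob is a black disc, radius 30 mm, its top 20 mm above the panel, that carries a straight upright pointer bar
- dial (a joint): black selector knob, rad, grows clockwise seen from above. Six click stops 30 degrees apart: 0 (off), 0.524 (1), 1.047 (2), 1.571 (3), 2.094 (4, large orange mark), 2.618 (5, last); white bars mark the others. Past midway between stops it snaps on to the next by itself and stays. A click takes about 2 N sideways at the pointer. At value q the pointer points 75 degrees minus q left of the grinder's +x
- pointer_end (a point): top edge of the pointer bar's front end, 48 mm from the knob's axis, 146 mm above the table; turns with the knob, x axis outward along the pointer. The bar is 14 mm wide, runs from 28 mm behind the axis to 48 mm in front, rises from 10 to 46 mm above the panel, and has a white line on its top and front end
- start_top (a point): centre of the top of the green start button, 32 mm across; the point moves down with the button
- start (a joint): start button travel, m: 0 released, 0.006 fully down, about 5 N; springs back
- glass_piece: Bystander: green glass offcut, 55 x 40 x 4 mm, lying on the grinder's grid worktop; origin at its middle, on the underside
- grease_pot: Bystander: small jar, 36 mm across, 40 mm high, standing on the grinder's worktop; origin at its middle, on the underside
- solder_spool: Bystander: aluminium spool, 60 mm across, 50 mm high, on the table to the right; origin at its middle, on the underside
- cup: Bystander: small white cup, 64 mm across, 50 mm high, on the table to the right; origin at its middle, on the underside
- foil_roll: Bystander: copper ring-shaped roll, 70 mm across, 8 mm high, on the glass panel to the left; origin at its middle, on the underside
- wrench: Bystander: small steel wrench lying on the table to the left; origin at its underside
- screwdriver: Bystander: red-handled screwdriver lying on the table to the right; origin at its underside

How it is judged:
By the outcome, as a careful person would: the job done as asked, in the order asked, and still so for the second after the job is handed in, with the robot touching nothing.
It also fails if it takes over 51 s, if anything falls off the work surface, if the arm or the gripper's body presses on something with over 40 N, if the wrist force passes 120 N, or if a joint passes its speed limit or range.

### The arm

A 7-joint arm with a two-finger parallel gripper is mounted at the origin on the work surface. World frame = base frame: x ahead of the robot, y to its left, z up, the work surface at z = 0. Lengths are in m, angles in degrees, forces in N, time in s.
With the tool pointing down it reaches from about 0.425 to 0.875 m from the base axis. Payload 4.7 kg.
Tool frame: the origin (TCP) lies between the finger pads; the fingertips stand env.finger_overhang ahead of it and the grasp point (between the pads) lies 5 mm behind it (env.finger_overhang is the distance from the TCP to the fingertips, in m); z points along the fingers, y is the line along which they close (so a half turn about z gives the same grasp; the last joint's range is limited). The gripper opens to 87 mm and grips with 3 to 60 N. Pads are 19 mm wide; open, the fingers measure 117 mm over their backs; the gripper's body (75 mm by 190 mm) begins 51 mm behind the grasp point.
Start: joints at [74.662, 18.392, -4.016, 83.108, 1.295, 78.541, -3.26], TCP at [0.181, -0.624, 0.237] pointing down, gripper open.
Joint ranges: [-163.93, 163.93], [-17.29, 119.83], [-79.2, 71.16], [3.27, 140.29], [-89.18, 269.18], [5.43, 117.66], [-154.24, 154.24]. Speed limits (degrees/s): [147.25, 147.25, 180, 180, 180, 180, 180].

### API

Orientations are given as [roll, pitch, yaw] about the fixed x, y, z axes, in that order (R = Rz(yaw) Ry(pitch) Rx(roll)).
In Python, from cell import telemetry, eyes, env, models gives the robot as it stands. The module is installed in compiled form; this text tells all that it offers.
- The arm moves only by the tool drive_tool, never from a script. Its arguments are lists of equal length, an entry for each row: "angular": the turn, a rotation vector about the tool's x, y, z in rad, a list of three; "delta_pos": the shift along the tool's x, y, z in cm, a list of three; "gripper": the finger opening in cm, from 0 to 8.7. A call has 1 to 20 rows; each row shifts and turns the commanded pose from where the row before left it, along the tool's axes as they then stand; what a row does not reach is not made up. A row lasts 1/10 s, in which the tool goes at most 50 mm and 8.59 degrees, less where a joint would pass 70% of its speed; a pose out of reach is approached as far as the arm can. A call with a gripper value outside its range is refused whole. The fingers move at their own pace and stop on an object; "squeeze" is the grip in N (left out, the last holds). Time passes only in rows, so rows that do not move let the fingers close. It gives the time, the measured TCP pose, the force, the opening and the grip force at its end, in the units of the state.
- telemetry.get_obs(): the state, without advancing time (a new reading comes with each control period).
- eyes.read_camera(name): name is "scene" or "top" or "wrist"; returns a dict with "pixels" (384x512x3 uint8, red, green, blue), "mtx" (3x3 intrinsics, pixels), "origin" and "orientation" of the camera in the world. Camera axes: x right, y down, z forward; pixel columns grow to the right and rows downward; lengths in m; the calibration is good to about 2 mm. A picture is of the moment at which its call begins. There is no depth.
- env.sign_off(): hands the job in; it is judged then, once.
Trained networks look in a picture, given as the dict that the camera call returned (one of the last four; its "shot" number tells which), for a name from the list of things; names that differ only in an ending like _2 or _b are one class to them, and where a whole thing is asked for, a point or a joint stands for the part that bears it (a point fixed in the world has none). Each returns a list of dicts, best first, with "p" (0 to 1); they miss things now and then, are a little off and sometimes report something else, mostly with a low value. They report only what shows in the picture. A call takes as long as a camera call.
- models.search_frame(picture, target): "centre" ([column, row] in pixels, amid what is visible of it).
- models.cut_out(picture, target): "pixels" (384x512 bool, what is visible of it) and "centre" ([column, row] in pixels, amid what is visible of it).
The state is a dict: "time_s": time; "qpos": joint angles; "joint_velocities": joint speeds; "effort": joint torques, N m; "tool_pos": TCP position; "tool_rot": TCP orientation; "force": force on the tool from outside, world axes, zero at the start; "wrist_torque": the same for the moment, N m; "grip_width": finger opening in m; "grasp_force": force on a finger pad.
Only numpy, scipy, OpenCV 4.12 (cv2) and the standard library are available. Lean on these libraries where they do the work, as an engineer would, in place of code of your own. Each camera call takes 0.05 s, during which the arm holds its last target. There are 200 camera calls.

## Working session

There is one attempt and no reset: what is moved stays moved. The work goes in short steps, Python scripts to look and compute and a tool call to move; the robot and the scene stay as the last step left them, time stands still between calls to the robot, and variables do not carry over. Pictures are saved under pics/ and viewed, at most 10 in all, crops included, and the job is handed in when it is done.

Besides the shell and the picture viewer there is one more tool, called after ">>>" as name(argument=value, ...) on one line, values as JSON. drive_tool: Moves the arm, as the interface text tells. Its arguments: {"type":"object","properties":{"angular":{"type":"array","items":{"type":"array","items":{"type":"number"}}},"delta_pos":{"type":"array","items":{"type":"array","items":{"type":"number"}}},"gripper":{"type":"array","items":{"type":"number"}},"squeeze":{"type":"number"}},"required":["angular","delta_pos","gripper"]}

```bash
mkdir -p pics; cat > h.py <<'E'
import numpy as np, cv2
from scipy.spatial.transform import Rotation as R
from cell import telemetry, eyes, env, models
def rot(o):
    o=np.array(o,float)
    if o.shape==(3,3): return o
    if o.size==3: return R.from_euler('xyz',o,degrees=True).as_matrix()
    return R.from_quat(o).as_matrix()
def onplane(p,px,z):
    d=rot(p['orientation'])@np.linalg.inv(p['mtx'])@np.array([px[0],px[1],1.])
    o=np.array(p['origin']); return o+d*(z-o[2])/d[2]
def proj(p,X):
    c=rot(p['orientation']).T@(np.array(X)-p['origin']); u=np.array(p['mtx'])@c; return u[:2]/u[2]
def save(p,n): cv2.imwrite('pics/'+n,cv2.cvtColor(p['pixels'],cv2.COLOR_RGB2BGR))
E
python3 - <<'E'
from h import *
a=eyes.read_camera('top');b=eyes.read_camera('scene')
save(a,'t0.png');save(b,'s0.png')
for p in (a,b): print(p['origin'],p['orientation'],p['mtx'])
for n,z in (('grinder',.1),('dial_centre',.12),('dial',.12),('pointer_end',.146),('start_top',.11),('glass_piece',.104),('grease_pot',.14)):
    for p in (a,b):
        for r in models.search_frame(p,n)[:2]: print(n,r['p'],r['centre'],onplane(p,r['centre'],z).round(3))
print(env.finger_overhang,telemetry.get_obs())
E
```

```text
[0.39924121 0.0163423  1.65337816] [-175.55955092    0.93735275  -88.28196194] [[460.86436423   0.         251.25033791]
 [  0.         460.86436423 191.98410119]
 [  0.           0.           1.        ]]
[ 1.50011499 -0.06711869  1.23804126] [-138.49477379    1.04436959   82.91308426] [[484.31869377   0.         259.77494243]
 [  0.         484.31869377 190.44781266]
 [  0.           0.           1.        ]]
grinder 0.56 [237.1, 160.1] [0.626 0.097 0.1  ]
grinder 0.88 [285.4, 231.7] [0.668 0.091 0.1  ]
grinder 0.64 [250.0, 203.3] [0.546 0.    0.1  ]
dial_centre 0.94 [236.8, 160.4] [0.622 0.097 0.12 ]
dial_centre 0.66 [289.4, 230.5] [0.68 0.1  0.12]
dial 0.59 [226.1, 183.0] [0.545 0.13  0.12 ]
dial 0.78 [296.3, 196.5] [0.556 0.142 0.12 ]
pointer_end 0.83 [221.1, 182.4] [0.544 0.145 0.146]
pointer_end 0.64 [140.7, 157.8] [0.619 0.414 0.146]
pointer_end 0.6 [297.5, 198.9] [0.587 0.139 0.146]
start_top 0.59 [266.3, 182.3] [ 0.552 -0.004  0.11 ]
start_top 0.5 [225.8, 180.7] [0.554 0.132 0.11 ]
start_top 0.5 [251.2, 201.3] [0.547 0.004 0.11 ]
glass_piece 0.62 [321.0, 232.2] [0.687 0.192
[... 174 characters left out ...]
me_s': 0.8, 'qpos': array([74.66277893, 18.38801916, -4.01615196, 83.10632323,  1.29365842,
       78.54005769, -3.25919656]), 'joint_velocities': array([ 0.02133969, -0.01101925, -0.09038731,  0.02214781,  0.01066546,
       -0.0089202 ,  0.06557254]), 'effort': array([ 4.16552621e-04, -4.91042233e+01, -4.02814178e-01, -3.12754261e+01,
       -6.36774930e-02,  3.35898448e-02,  2.82616998e-05]), 'tool_pos': array([ 0.18073698, -0.62440334,  0.23664159]), 'tool_rot': array([1.79989346e+02, 1.34400071e-03, 1.61465762e+01]), 'force': array([ 0.17430684,  0.76047828, -0.61597185]), 'wrist_torque': array([0.02257786, 0.01914723, 0.00986921]), 'grasp_force': 0.0, 'grip_width': 0.08696017211857603}
```

```bash
python3 - <<'E'
import cv2
a=cv2.imread('pics/t0.png');b=cv2.imread('pics/s0.png')
cv2.imwrite('pics/t0c.png',cv2.resize(a[100:230,160:330],(785,600),interpolation=cv2.INTER_CUBIC))
cv2.imwrite('pics/s0c.png',cv2.resize(b[140:320,180:390],(700,600),interpolation=cv2.INTER_CUBIC))
E
```

```text
(no output)
```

View pics/t0c.png

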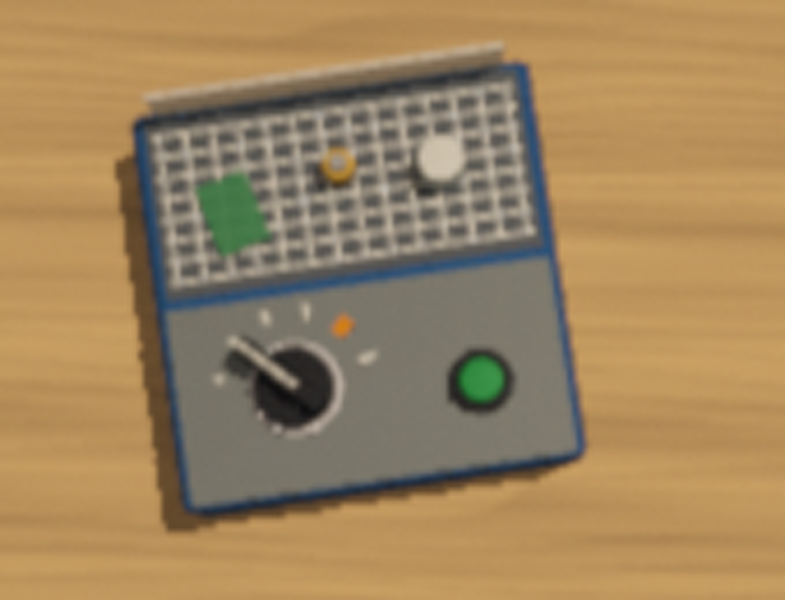

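View pics/s0c.png

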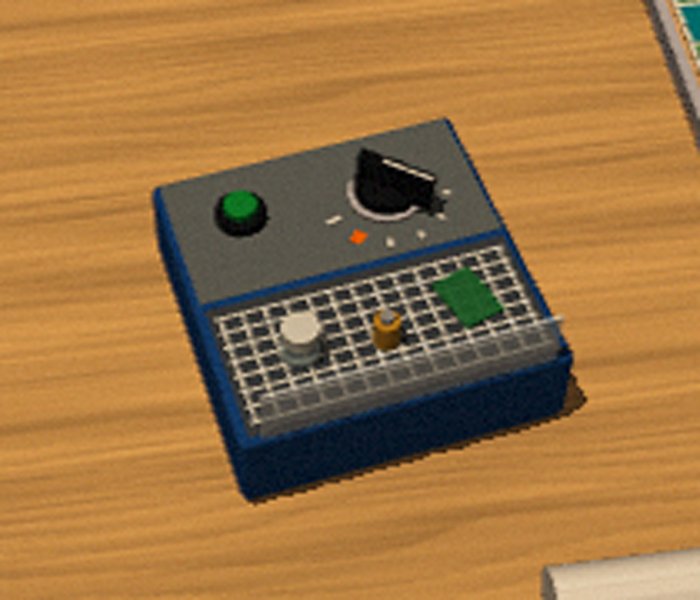

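Top view crop: grinder corners at crop (137,122), (523,66), (580,455), (190,511). The pointer points at the upper left, from (297,385) to (233,342), covering mark 1. The orange mark is at (343,326) and the button at (482,380).

```bash
python3 - <<'E'
from h import *
a=eyes.read_camera('top')
C=np.array([[137,122],[523,66],[580,455],[190,511]])/[785/170,600/130]+[160,100]
W=np.array([onplane(a,c,.1)[:2] for c in C])   # back-left, back-right, front-right, front-left
L=np.array([[.15,.15],[.15,-.15],[-.15,-.15],[-.15,.15]])
c=W.mean(0); U,S,Vt=np.linalg.svd((L).T@(W-c)); Rm=(U@Vt).T
g=np.degrees(np.arctan2(Rm[1,0],Rm[0,0])); print('c',c,'yaw',g,'res mm',((W-c-L@Rm.T)*1e3).round(1).tolist())
f=lambda x,y: c+Rm@[x,y]
D=f(-.07,.055); print('dial',D)
px=lambda u,v: np.array([u,v])/[785/170,600/130]+[160,100]
print('button',onplane(a,px(482,380),.115), Rm.T@(onplane(a,px(482,380),.115)[:2]-c))
P=onplane(a,px(231,341),.146); d=P[:2]-D; print('pointer end',P,np.linalg.norm(d),np.degrees(np.arctan2(d[1],d[0]))-g)
O=onplane(a,px(343,326),.1)[:2]-D; print('orange',np.degrees(np.arctan2(O[1],O[0]))-g)
E
```

```text
c [0.61923201 0.09563282] yaw 9.84908616637296 res mm [[-3.2, -6.0], [-4.8, 4.5], [3.0, 6.7], [5.0, -5.2]]
dial [0.54085574 0.13784846]
button [0.55161343 0.00204492 0.115     ] [-0.08263056 -0.08064218]
pointer end [0.57143192 0.18213487 0.146     ] 0.05381624608978602 45.52898357810261
orange -43.436702262244566
```

>>> drive_tool(angular=[[0,0,0],[0,0,0],[0,0,0],[0,0,0],[0,0,0],[0,0,0],[0,0,0],[0,0,0],[0,0,0],[0,0,0],[0,0,0],[0,0,0],[0,0,0],[0,0,0],[0,0,0],[0,0,0],[0,0,0],[0,0,0],[0,0,0],[0,0,0]], delta_pos=[[3.475,-3.41,0],[3.475,-3.41,0],[3.475,-3.41,0],[3.475,-3.41,0],[3.475,-3.41,0],[3.475,-3.41,0],[3.475,-3.41,0],[3.475,-3.41,0],[3.475,-3.41,0],[3.475,-3.41,0],[2.24,-3.38,0],[2.24,-3.38,0],[2.24,-3.38,0],[2.24,-3.38,0],[2.24,-3.38,0],[2.24,-3.38,0],[2.24,-3.38,0],[2.24,-3.38,0],[2.24,-3.38,0],[2.24,-3.38,0]], gripper=[0,0,0,0,0,0,0,0,0,0,0,0,0,0,0,0,0,0,0,0], squeeze=5)

```text
time_s: 2.85
tool_pos: [0.5414, 0.188, 0.2368]
tool_rot: [180.0, -0.0, 16.1]
force: [0.3, 0.1, 0.8]
grip_width: 0.0008
grasp_force: 0.0
```

>>> drive_tool(angular=[[0,0,-0.141],[0,0,-0.141],[0,0,-0.141],[0,0,-0.141],[0,0,-0.141],[0,0,-0.141],[0,0,-0.141],[0,0,-0.141],[0,0,-0.141],[0,0,-0.141],[0,0,-0.141],[0,0,-0.141],[0,0,-0.141],[0,0,-0.141],[0,0,-0.141],[0,0,-0.141],[0,0,0]], delta_pos=[[0,0,0],[0,0,0],[0,0,0],[0,0,0],[0,0,0],[0,0,0],[0,0,0],[0,0,0],[0,0,0],[0,0,0],[0,0,0],[0,0,0],[0,0,0],[0,0,0],[0,0,0],[0,0,0],[0,0,0]], gripper=[0,0,0,0,0,0,0,0,0,0,0,0,0,0,0,0,0])

```text
time_s: 4.55
tool_pos: [0.541, 0.1866, 0.2364]
tool_rot: [180.0, -0.0, 145.4]
force: [-0.1, -0.7, 0.1]
grip_width: 0.0006
grasp_force: 0.0
```

```bash
python3 - <<'E'
from h import *
a=eyes.read_camera('wrist'); save(a,'w0.png'); s=telemetry.get_obs()
print(a['origin'],a['orientation'],s['tool_pos'],s['tool_rot'],s['qpos'])
c=np.array([.6192,.0956]);g=np.radians(9.85);Rm=np.array([[np.cos(g),-np.sin(g)],[np.sin(g),np.cos(g)]])
for n,l,z in (('dial',(-.07,.055),.12),('pend',(-.07+.048*.707,.055+.048*.707),.146),('btn',(-.08,-.08),.115),('FL',(-.15,.15),.1),('FR',(-.15,-.15),.1)): print(n,proj(a,[*(c+Rm@l),z]).round(0))
for n,z in (('dial',.12),('pointer_end',.146),('start_top',.115)):
    for r in models.search_frame(a,n)[:2]: print(n,r['p'],r['centre'],onplane(a,r['centre'],z).round(4))
E
```

```text
[0.48143201 0.22713675 0.38453276] [ 1.64725947e+02 -1.90821681e-02  5.53757588e+01] [0.54095471 0.18661396 0.2364523 ] [ 1.79992964e+02 -2.05202846e-02  1.45220341e+02] [ 36.50945122  23.75783126 -73.17173219  92.76516621  22.97574779
  80.75422324  16.11933571]
dial [218. 220.]
pend [268. 231.]
btn [125. 295.]
FL [228.  87.]
FR [ 42. 286.]
dial 0.66 [222.1, 209.3] [0.5345 0.1478 0.12  ]
pointer_end 0.79 [218.9, 209.8] [0.5281 0.1531 0.146 ]
start_top 0.64 [119.6, 291.1] [0.5473 0.0016 0.115 ]
```

View pics/w0.png

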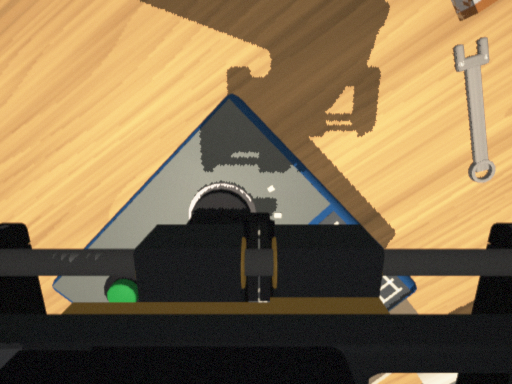

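The wrist view shows the grinder's front-left corner at (231,95) and the knob ring centred near (222,216). The button is at (122,291), so the pose estimate holds to a few mm. The fingers stand to the left of the pointer, clear of it, so I'll descend.

>>> drive_tool(angular=[[0,0,0],[0,0,0],[0,0,0],[0,0,0],[0,0,0],[0,0,0]], delta_pos=[[0,0,2.4],[0,0,2.4],[0,0,2.4],[0,0,1.2],[0,0,1.2],[0,0,0]], gripper=[0,0,0,0,0,0])

```text
time_s: 5.35
tool_pos: [0.5403, 0.1864, 0.1395]
tool_rot: [-179.9, -0.1, 145.4]
force: [0.2, -0.5, -0.2]
grip_width: 0.0003
grasp_force: 0.0
```

```bash
python3 - <<'E'
from h import *
b=eyes.read_camera('scene'); print(telemetry.get_obs()['qpos'].round(1))
im=cv2.cvtColor(b['pixels'],cv2.COLOR_RGB2BGR)
cv2.imwrite('pics/s1.png',cv2.resize(im[100:280,180:390],(700,600),interpolation=cv2.INTER_CUBIC))
E
```

```text
[ 33.2  28.3 -69.   99.6  27.8  71.7  12.8]
```

View pics/s1.png

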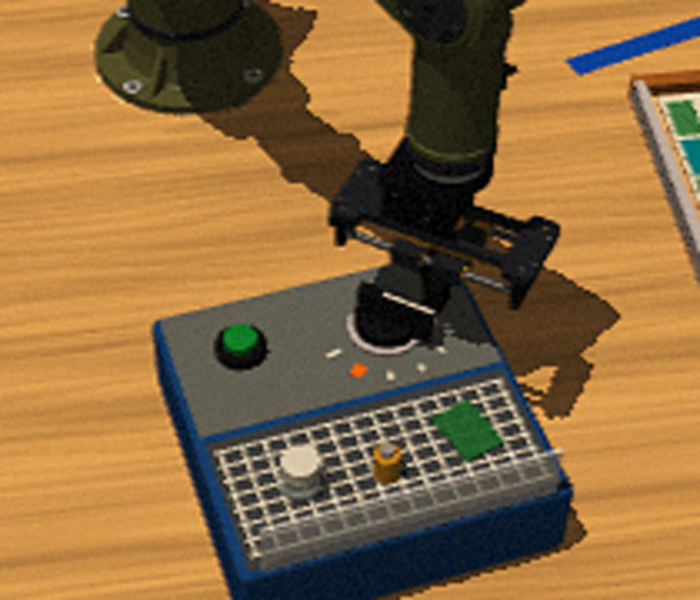

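Scene view: the closed fingers stand behind the pointer at about (415,290), clear of the bar, which is still at mark 1. Now I'll push.

>>> drive_tool(angular=[[0,0,0],[0,0,0],[0,0,0.105],[0,0,0.105],[0,0,0.105],[0,0,0]], delta_pos=[[-0.6,0,0],[-0.55,0,0],[-0.43,0.15,0],[-0.43,0.15,0],[-0.43,0.15,0],[0,0,0]], gripper=[0,0,0,0,0,0])

```text
time_s: 6.0
tool_pos: [0.5644, 0.1746, 0.1413]
tool_rot: [179.9, 0.1, 127.3]
force: [-0.3, 0.7, -0.3]
grip_width: 0.0004
grasp_force: 0.0
```

```bash
cat > look.py <<'E'
from h import *
import sys
s=telemetry.get_obs(); D=np.array([.5409,.1378]); d=s['tool_pos'][:2]-D; y=np.radians(s['tool_rot'][2])
n=np.array([np.cos(y),np.sin(y)]);u=np.array([np.sin(y),-np.cos(y)])
print('t',d@n*1e3,'r',d@u*1e3,'pointer local angle if flush',s['tool_rot'][2]-90-9.85,s['tool_pos'],s['qpos'].round(0),s['force'].round(1))
if len(sys.argv)>1:
    a=eyes.read_camera('top');b=eyes.read_camera('scene')
    f=lambda p,r0,r1,c0,c1: cv2.resize(cv2.cvtColor(p['pixels'],cv2.COLOR_RGB2BGR)[r0:r1,c0:c1],(400,400),interpolation=cv2.INTER_CUBIC)
    cv2.imwrite('pics/'+sys.argv[1],np.hstack([f(a,140,230,190,280),f(b,140,260,220,340)]))
E
python3 look.py p1.png
```

```text
t 15.076496683985116 r 40.97665452799312 pointer local angle if flush 27.40275845182152 [0.56439001 0.17460498 0.14129139] [ 30.  28. -64.  97.  26.  72.  -2.] [-0.3  0.7 -0.3]
```

View pics/p1.png

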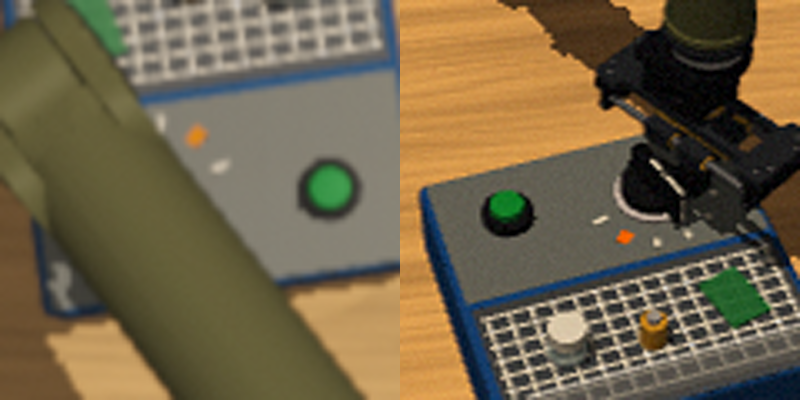

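Right half: the white pointer line now runs from (652,160) to (683,197). It has turned, and the force is near zero. I'll compare that against the stops.

```bash
cat > cand.py <<'E'
from h import *
b=eyes.read_camera('scene')
D=np.array([.5409,.1378])
for k in range(6):
    a=np.radians(75-30*k+9.85); v=np.array([np.cos(a),np.sin(a)])
    q=[(proj(b,[*(D+v*r),.146])-[220,140])*3.333+[400,0] for r in (0,.048)]
    print(k,q[0].round(),q[1].round())
E
python3 cand.py
```

```text
0 [648. 158.] [701. 156.]
1 [648. 158.] [697. 176.]
2 [648. 158.] [679. 192.]
3 [648. 158.] [653. 198.]
4 [648. 158.] [625. 194.]
5 [648. 158.] [604. 180.]
```

The pointer matches stop 2, so it has clicked once. Next is stop 3.

>>> drive_tool(angular=[[0,0,0.105],[0,0,0.105],[0,0,0.105],[0,0,0.105],[0,0,0.105],[0,0,0]], delta_pos=[[-0.43,0.15,0],[-0.43,0.15,0],[-0.43,0.15,0],[-0.43,0.15,0],[-0.43,0.15,0],[0,0,0]], gripper=[0,0,0,0,0,0])

```text
time_s: 6.75
tool_pos: [0.5791, 0.1586, 0.1406]
tool_rot: [180.0, 0.0, 97.3]
force: [-0.2, -0.7, -0.3]
grip_width: 0.0005
grasp_force: 0.0
```

```bash
python3 look.py p2.png
```

```text
t 15.782822749182097 r 40.55430299724158 pointer local angle if flush -2.559048439000156 [0.57912344 0.15860187 0.14056296] [ 27.  26. -57.  96.  23.  71. -27.] [-0.2 -0.7 -0.3]
```

View pics/p2.png

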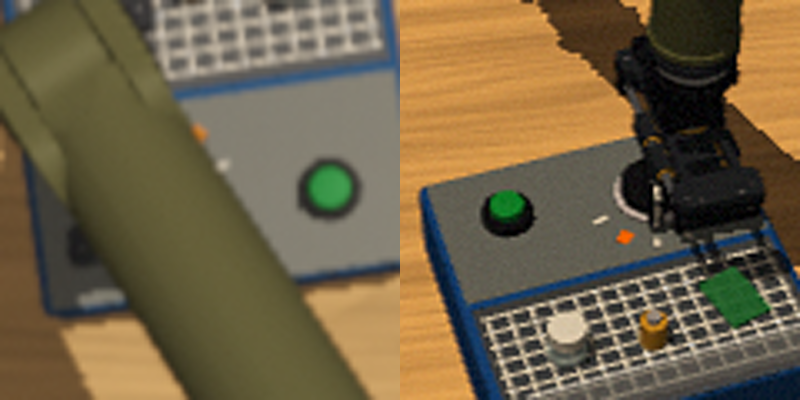

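The pointer line now stands near vertical at about x=655, which is stop 3. One more click.

>>> drive_tool(angular=[[0,0,0.105],[0,0,0.105],[0,0,0.105],[0,0,0.105],[0,0,0.105],[0,0,0]], delta_pos=[[-0.43,0.15,0],[-0.43,0.15,0],[-0.43,0.15,0],[-0.43,0.15,0],[-0.43,0.15,0],[0,0,0]], gripper=[0,0,0,0,0,0])

```text
time_s: 7.45
tool_pos: [0.5844, 0.1369, 0.1405]
tool_rot: [180.0, 0.0, 67.3]
force: [0.5, -1.4, -0.2]
grip_width: -0.0
grasp_force: 0.0
```

```bash
python3 look.py p3.png
```

```text
t 15.946792445191964 r 40.50578881621446 pointer local angle if flush -32.576420859194506 [0.58442167 0.13686003 0.14046125] [ 25.  24. -51.  96.  20.  70. -53.] [ 0.5 -1.4 -0.2]
```

View pics/p3.png

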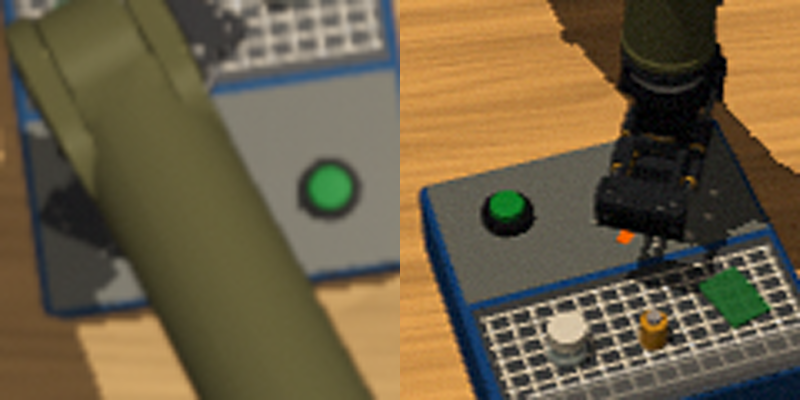

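The gripper hides the pointer here. I'll back off leftward, rise and check.

>>> drive_tool(angular=[[0,0,0],[0,0,0],[0,0,0],[0,0,0],[0,0,0],[0,0,0],[0,0,0],[0,0,0],[0,0,0],[0,0,0]], delta_pos=[[0.7,0,0],[0.8,0,0],[0,0,-3],[0,0,-4],[0,0,-3],[4,0,0],[4,0,0],[4,0,0],[4,0,0],[0,0,0]], gripper=[0,0,0,0,0,0,0,0,0,0])

```text
time_s: 8.55
tool_pos: [0.6503, 0.3072, 0.2388]
tool_rot: [-179.7, -0.2, 67.8]
force: [-0.4, 1.2, -0.5]
grip_width: 0.0008
grasp_force: 0.0
```

```bash
python3 look.py p4.png
```

```text
t 198.20998945936702 r 37.140704996851504 pointer local angle if flush -32.09455767393971 [0.65031108 0.30719849 0.23878574] [  4.  35. -50.  70.  26.  86. -65.] [-0.4  1.2 -0.5]
```

View pics/p4.png

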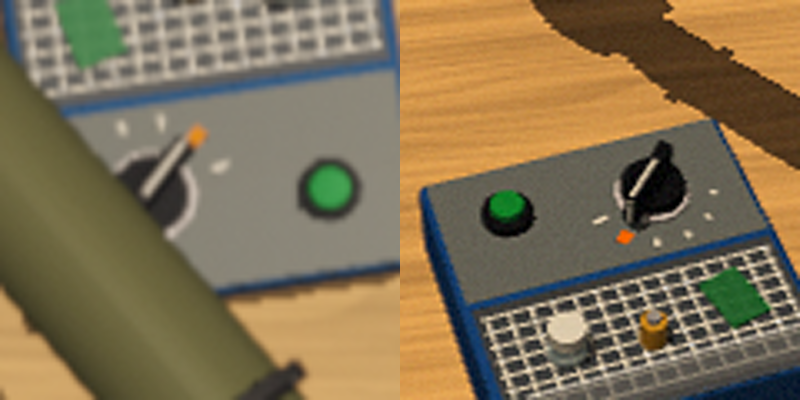

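Both views show the pointer on the orange mark (top crop 195,135), so it rests in setting 4. Now I'll locate the button by triangulation.

```bash
python3 - <<'E'
from h import *
O=[];d=[]
for n,(u,v) in (('top',(264.2,181.9)),('scene',(252.1,201.8))):
    p=eyes.read_camera(n)
    r=[x for x in models.cut_out(p,'start_top') if np.hypot(*(np.array(x['centre'])-[u,v]))<10]
    m=cv2.inRange(cv2.cvtColor(p['pixels'],cv2.COLOR_RGB2HSV),(45,100,40),(85,255,255))
    w=np.zeros_like(m);w[int(v)-14:int(v)+14,int(u)-14:int(u)+14]=1
    ys,xs=np.nonzero(m*w);c=np.array([xs.mean(),ys.mean()])
    print(n,c,len(xs),[(x['p'],x['centre']) for x in r],onplane(p,c,.115).round(4),onplane(p,c,.12).round(4),onplane(p,c,.125).round(4))
    o=np.array(p['origin']);e=onplane(p,c,.1)-o;O.append(o);d.append(e/np.linalg.norm(e))
A=sum(np.eye(3)-np.outer(e,e) for e in d);b=sum((np.eye(3)-np.outer(e,e))@o for o,e in zip(O,d))
X=np.linalg.solve(A,b);print('X',X)
s=telemetry.get_obs();y=np.radians(s['tool_rot'][2]);D=X-s['tool_pos']
print('tool dx,dy cm',(D[0]*np.cos(y)+D[1]*np.sin(y))*100,(D[0]*np.sin(y)-D[1]*np.cos(y))*100)
E
```

```text
top [263.59756098 181.68292683] 82 [(0.63, [265.4, 181.5])] [0.5537 0.0047 0.115 ] [0.5532 0.0048 0.12  ] [0.5527 0.0048 0.125 ]
scene [251.47619048 201.21428571] 84 [(0.66, [251.5, 202.3])] [0.5511 0.0048 0.115 ] [0.5553 0.0045 0.12  ] [0.5595 0.0042 0.125 ]
X [0.55344466 0.00470166 0.11778918]
tool dx,dy cm -30.80446948209683 2.2349646928709124
```

>>> drive_tool(angular=[[0,0,0],[0,0,0],[0,0,0],[0,0,0],[0,0,0],[0,0,0],[0,0,0],[0,0,0],[0,0,0],[0,0,0],[0,0,0],[0,0,0],[0,0,0]], delta_pos=[[-3.86,0.275,0],[-3.86,0.275,0],[-3.86,0.275,0],[-3.86,0.275,0],[-3.86,0.275,0],[-3.86,0.275,0],[-3.86,0.275,0],[-3.86,0.275,0],[0,0,0],[0,0,3],[0,0,3],[0,0,2],[0,0,0]], gripper=[0,0,0,0,0,0,0,0,0,0,0,0,0])

```text
time_s: 10.15
tool_pos: [0.5506, 0.0048, 0.1581]
tool_rot: [-179.7, 0.1, 67.1]
force: [-0.1, -0.1, -0.2]
grip_width: 0.0004
grasp_force: 0.0
```

```bash
python3 look.py p5.png
```

```text
t -118.82456262720231 r 60.6247241855421 pointer local angle if flush -32.70583431369581 [0.55061168 0.00475746 0.1581219 ] [ 42.  16. -52. 102.  13.  69. -36.] [-0.1 -0.1 -0.2]
```

View pics/p5.png

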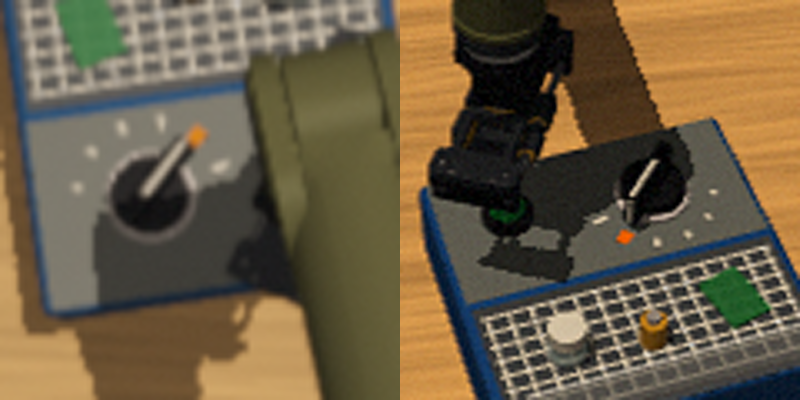

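The fingertip hovers over the button and the knob still sits on orange. I'll lower gently.

>>> drive_tool(angular=[[0,0,0],[0,0,0],[0,0,0],[0,0,0],[0,0,0],[0,0,0]], delta_pos=[[0,0.2,1],[0,0,0.8],[0,0,0.3],[0,0,0.3],[0,0,0.2],[0,0,0]], gripper=[0,0,0,0,0,0])

```text
time_s: 10.85
tool_pos: [0.5547, 0.0048, 0.1346]
tool_rot: [-180.0, 0.0, 67.2]
force: [-1.1, -0.1, 2.6]
grip_width: 0.0006
grasp_force: 1.2
```

>>> drive_tool(angular=[[0,0,0],[0,0,0],[0,0,0]], delta_pos=[[0,0,0.2],[0,0,0.2],[0,0,0]], gripper=[0,0,0])

```text
time_s: 11.15
tool_pos: [0.5548, 0.0048, 0.1307]
tool_rot: [180.0, 0.0, 67.2]
force: [-2.0, -0.1, 4.9]
grip_width: 0.0002
grasp_force: 2.3
```

>>> drive_tool(angular=[[0,0,0],[0,0,0]], delta_pos=[[0,0,0.2],[0,0,0]], gripper=[0,0])

```text
time_s: 11.35
tool_pos: [0.5549, 0.0049, 0.1303]
tool_rot: [180.0, 0.1, 67.2]
force: [-5.3, -1.1, 14.3]
grip_width: 0.0003
grasp_force: 7.2
```

The force sits at about 5 N and then rises sharply to 14 N with no further travel, so the button is at its stop. I'll release it, rise and clear the view.

>>> drive_tool(angular=[[0,0,0],[0,0,0],[0,0,0],[0,0,0],[0,0,0],[0,0,0],[0,0,0],[0,0,0],[0,0,0],[0,0,0]], delta_pos=[[0,0,-0.8],[0,0,-2],[0,0,-3],[0,0,-4],[0,0,-1],[-4,0,0],[-4,0,0],[-4,0,0],[-4,0,0],[0,0,0]], gripper=[0,0,0,0,0,0,0,0,0,0])

```text
time_s: 12.35
tool_pos: [0.4899, -0.1498, 0.2354]
tool_rot: [-179.9, 0.2, 66.6]
force: [-0.6, -0.8, -0.0]
grip_width: 0.0004
grasp_force: 0.0
```

```bash
python3 look.py p6.png
```

```text
t -284.1586796365441 r 67.43183612348201 pointer local angle if flush -33.25222810573167 [ 0.48992168 -0.14976637  0.23542536] [ 59.   4. -47. 101.   4.  76. -12.] [-0.6 -0.8 -0. ]
```

View pics/p6.png

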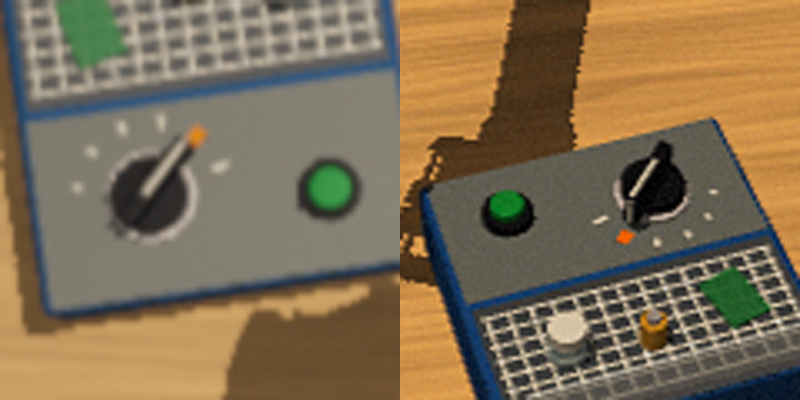

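The pointer rests on the orange mark, the button is back up at (507,206), the bystanders are unmoved and the robot is clear of everything.

```bash
python3 -c "
from cell import env
print(env.sign_off())"
```

```text
the job is handed in; nothing more can be done
None
```

I turned the knob click by click from setting 1 to setting 4, where it rests on the orange mark. I then pressed the start button to its stop (14 N) and it sprang back; the job is handed in at about 12 s.

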